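Slide the candlestick home into its dowel bay and switch on the shelf light

ROBOT

A 6-joint arm with a two-finger parallel gripper is mounted at the origin on the work surface. World frame = base frame: x ahead of the robot, y to its left, z up, the work surface at z = 0. Lengths are in m, angles in rad, forces in N, time in s.
With the tool pointing down it reaches from about 0.375 to 0.9 m from the base axis. Payload 3.1 kg.
Tool frame: the origin (TCP) lies at the very end of the fingers, on their centre line; the grasp point (between the pads) lies 19 mm behind it (manip.grasp_offset is the distance from the TCP to the grasp point, in m); x points along the fingers, z is the direction in which the jaws open and shut, and the axes are right-handed (so a half turn about x gives the same grasp; the last joint's range is limited). The gripper opens to 85 mm and grips with 20 to 120 N. Pads are 22 mm wide; open, the fingers measure 114 mm over their backs; the gripper's body (76 mm by 85 mm) begins 54 mm behind the grasp point. The pads swing forward as they close: fully open they stand 13 mm farther back than shut.
Start: joints at [-1.391, 0.527, 1.433, -0, 1.181, -0.178], TCP at [0.219, -0.585, 0.231] pointing down, gripper open.
Joint ranges: [-3.08, 3.08], [-0.75, 2.2], [0.22, 2.44], [-1.43, 4.57], [0, 2.65], [-2.85, 2.85]. Speed limits (rad/s): [2.79, 2.79, 3.14, 3.14, 3.14, 3.14].

INTERFACE

Orientations are given as a unit quaternion [x, y, z, w].
In Python, from station import manip gives the robot as it stands.
- The arm moves only by the tool send_rows, never from a script. Its argument "steps" is a list that holds one entry, the list of rows, each a list of 5 numbers: the closure, from 0 (fully open) to 1 (shut), then the shift along the world's x, y, z in m, then the turn about the world's z in rad. A call has 1 to 8 rows; each row is the pose to reach, as a shift and turn from the pose commanded when the call began; what a row does not reach only later rows make up. A row lasts 1/8 s, in which the tool goes at most 62.5 mm and 10.7 degrees, less where a joint would pass 70% of its speed; a pose out of reach is approached as far as the arm can. A call with a gripper value outside its range is refused whole. The fingers move at their own pace and stop on an object; "grip_force" is the grip in N (left out, the last holds). Time passes only in rows, so rows that repeat a pose let the fingers close. It gives the time, the measured TCP pose, the force and the opening at its end, in the units of the state.
- manip.sense(): the state, without advancing time (a new reading comes with each control period).
- manip.snapshot(name): name is "scene" or "top" or "wrist"; returns the picture (400x640x3 uint8, red, green, blue); there is no depth.
- manip.camera_params(name): a dict with "fx", "fy", "cx", "cy" (pixels), "T" (4x4, takes a point from camera to world coordinates); the wrist camera has in their place "tool_from_camera" (4x4, takes a point from camera to tool coordinates, whose origin is the TCP and whose axes are the tool frame's). Camera axes: x right, y down, z forward; pixel columns grow to the right and rows downward; lengths in m; the calibration is good to about 2 mm. A picture is of the moment at which its call begins: read the wrist's pose just before it. camera_params takes no time and is no camera call.
- manip.sign_off(): hands the job in, once; it reports no verdict.
The state is a dict: "t": time; "q": joint angles; "qd": joint speeds; "tau": joint torques, N m; "tcp_pos": TCP position; "tool_rot": TCP orientation; "force": force on the tool from outside, world axes, zero at the start; "ft_torque": the same for the moment, N m; "finger_gap": opening from 0.0 (shut) to 1.0 (fully open).
Only numpy, scipy, OpenCV 4.12 (cv2) and the standard library are available. Lean on these libraries where they do the work, as an engineer would, in place of code of your own. Each camera call takes 0.05 s, during which the arm holds its last target.

TASK

Get the display on the hallway shelf ready: push the tall candlestick low on its foot so that it slides upright, without tipping it or picking it up, between the two side dowels of the bay until it rests against the bay's two back dowels. Then flip the small toggle switch fully over to light the LED strip. Use the fingertips only to push: lift nothing, and leave everything else where it lies.

Things in the scene. Friction and masses are not known exactly. Their poses are not given: they have to be found in the camera images.
- candlestick: Tall steel candlestick with white candle, 225 mm tall, about 0.4 kg, loose on the shelf. Foot: plain upright cylinder, diameter 60 mm, from the shelf to 40 mm up; it then narrows to a 20 mm stem (90 to 150 mm up), a 38 mm cup (165 to 180) and a 22 mm candle. Pushed higher than about 40 mm it may topple. Origin: centre of the underside, z up its axis.
- bay: Four fixed upright wooden dowels, each 16 mm thick and 45 mm tall, standing in the flat shelf (no step). Origin, on the shelf: where the candlestick's foot centre is when it rests against both back dowels. x points into the bay; the open mouth is at -x. Dowel centres (x, y in mm): back pair (31, -22), (31, 22); side pair (-12, -58), (-12, 58), 100 mm clear between them.
- toggle_base: White plastic block of the toggle switch, 70 x 50 x 25 mm (x, y, z), fixed to the shelf, left or right of the bay. Origin: centre of the underside. Its x axis is the way the lever must be flipped (from its -x to its +x side).
- toggle_tip (a point): Centre of the steel ball, 26 mm in diameter, at the end of the toggle's lever. The ball's centre swings in the block's x-z plane, 50 mm from the hinge, which lies 22 mm above the shelf over the block's centre.
- toggle (a joint): Angle of the toggle lever, rad: 0 = off, leaning 0.5 rad from upright to the block's -x side; 1.0 = on, at its stop, leaning 0.5 rad to +x. It needs about 1.5 N at the ball and stays where it is left.
- ring_bowl: Glass bowl, 90 mm across and 35 mm high, standing loose beside the bay on the side far from the robot. Origin: centre of the underside. Leave alone.
- car_key: Car key with black head, about 85 mm long in all, 13 mm high, lying loose beside the bay on the robot's side. Origin: on the shelf under the head, blade along its +x. Leave alone.
- spray_can: Plain aluminium bottle with cap, 54 mm in diameter, 190 mm tall, standing loose behind the bay. Origin: centre of the underside. Leave alone.
- ice_scraper: Grey plastic ice scraper lying loose, about 200 mm long, up to 90 mm wide, 16 mm high. Origin near its middle, on the shelf; handle to its -x, blade to its +x. Leave alone.
- bottle_opener: Flat steel bottle opener lying loose, 130 mm long, up to 40 mm wide, 6 mm high. Origin near its middle, its ring end to its +x. Leave alone.
- glasses_case: Black rounded glasses case, 55 x 150 x 45 mm (x, y, z), lying loose. Origin: centre of the underside. Leave alone.
Mind the look-alikes: they are no part of the job. Leave any purple or red look-alike of the candlestick alone.

How it is judged:
By the outcome, as a careful person would: the job done as asked, in the order asked, and still so for the second after the job is handed in, with the robot touching nothing.
It also fails if it takes over 69 s, if anything falls off the work surface, if the arm or the gripper's body presses on something with over 40 N, if the wrist force passes 120 N, or if a joint passes its speed limit or range.

## Working session

There is one attempt and no reset: what is moved stays moved. The work goes in short steps, Python scripts to look and compute and a tool call to move; the robot and the scene stay as the last step left them, time stands still between calls to the robot, and variables do not carry over. Pictures are saved under pics/ and viewed, and the job is handed in when it is done.

Besides the shell and the picture viewer there is one more tool, called after ">>>" by a JSON object that holds its "op" and its "data". send_rows: Moves the arm, as the interface text tells. Its arguments: {"type":"object","properties":{"steps":{"type":"array","items":{"type":"array","items":{"type":"array","items":{"type":"number"}}}},"grip_force":{"type":"number"}},"required":["steps"]}

```bash
ls; mkdir -p pics; python3 - <<'E'
from station import manip
import cv2
for n in("scene","top","wrist"):
    im=manip.snapshot(n); cv2.imwrite(f"pics/a_{n}.png",im[:,:,::-1]); p=manip.camera_params(n); print(n,p)
print(manip.sense())
E
```

```text
pics
scene {'fx': 365.3570047226169, 'fy': 365.3570047226169, 'cx': 323.9719604237456, 'cy': 201.45181542248, 'T': array([[-7.11066509e-01,  5.21825016e-01, -4.71256908e-01,
         1.01262700e+00],
       [ 7.03124113e-01,  5.26813211e-01, -4.77581745e-01,
         4.33410194e-01],
       [-9.49736615e-04, -6.70944479e-01, -7.41506982e-01,
         7.59050819e-01],
       [ 0.00000000e+00,  0.00000000e+00,  0.00000000e+00,
         1.00000000e+00]])}
top {'fx': 456.413590976893, 'fy': 456.413590976893, 'cx': 316.0281807892767, 'cy': 200.62021190791864, 'T': array([[-0.00507356, -0.98961211,  0.14367372,  0.41588672],
       [-0.99991335,  0.0067658 ,  0.01129224,  0.01045596],
       [-0.012147  , -0.14360398, -0.98956068,  1.16720379],
       [ 0.        ,  0.        ,  0.        ,  1.        ]])}
wrist {'fx': 326.3052006068699, 'fy': 326.3052006068699, 'cx': 320.52616027643967, 'cy': 197.73223974931133, 'tool_from_camera': array([[-8.37537256e-04, -2.98701969e-01,  9.54346076e-01,
        -1.43068878e-01],
       [ 7.11767993e-04, -9.54346347e-01, -2.98701429e-01,
         7.60033174e-02],
       [ 9.99999396e-01,  4.29099416e-04,  1.01190712e-03,
        -5.69333537e-04],
       [ 0.00000000e+00,  0.00000000e+00,  0.00000000e+00,
         1.00000000e+00]])}
{'t': 0.15, 'q': array([-1.39152264e+00,  5.28254541e-01,  1.43359871e+00, -4.05019782e-05,
        1.18140860e+00, -1.78525854e-01]), 'qd': array([-0.00016665, -0.00233992, -0.00381546,  0.0001715 , -0.00086514,
       -0.00029333]), 'tau': array([ 7.50973286e-04, -4.42741299e+01, -1.78275973e+01, -1.97613258e-04,
        5.56184852e-03,  4.58260331e-06]), 'tcp_pos': array([ 0.21878655, -0.58487119,  0.2305602 ]), 'tool_rot': array([ 0.40344969,  0.58142326, -0.40263414,  0.58056963]), 'force': array([-0.17147963,  0.50273186,  0.36090331]), 'ft_torque': array([-0.029448  ,  0.00308556,  0.03094378]), 'finger_gap': 0.9979084866449692}
```

View pics/a_top.png

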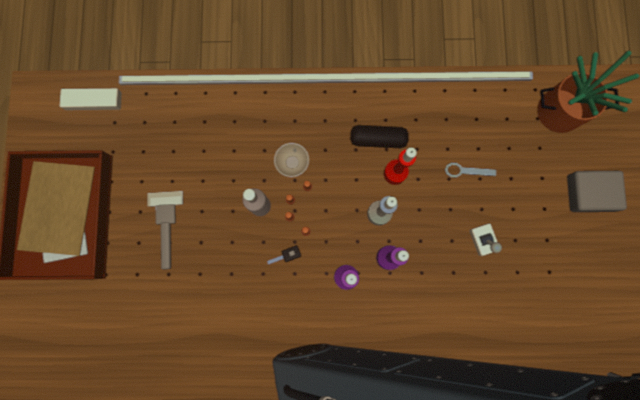

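View pics/a_scene.png

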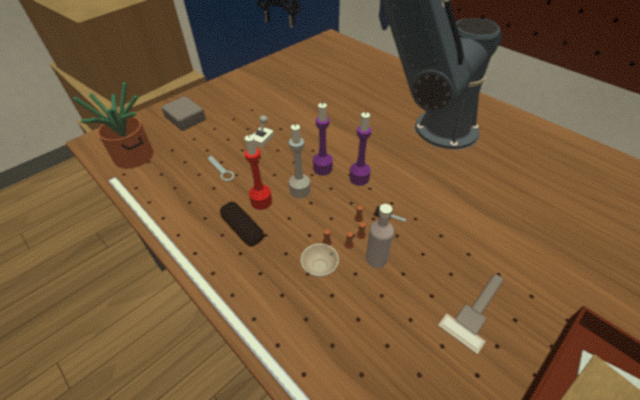

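View pics/a_wrist.png

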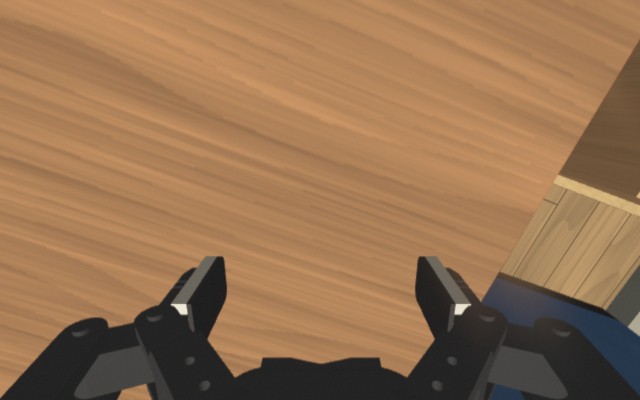

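Candidates in the top picture for the candlestick: grey (380,212), red (396,172), purple (390,258) and purple (346,277). I choose the grey steel one. The bay dowels are at (307,185), (290,198), (289,216) and (306,231), and the toggle is at (487,241). Next I check these in a close crop.

```bash
python3 - <<'E'
import cv2
im=cv2.imread("pics/a_top.png")
cv2.imwrite("pics/c1.png",cv2.resize(im[140:300,235:435],None,fx=4,fy=4,interpolation=cv2.INTER_CUBIC)[:600])
cv2.imwrite("pics/c2.png",cv2.resize(im[210:270,450:530],None,fx=8,fy=8,interpolation=cv2.INTER_CUBIC))
im=cv2.imread("pics/a_scene.png")
cv2.imwrite("pics/c3.png",cv2.resize(im[90:270,230:430],None,fx=3.3,fy=3.3,interpolation=cv2.INTER_CUBIC)[:600])
E
```

```text
(no output)
```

View pics/c1.png

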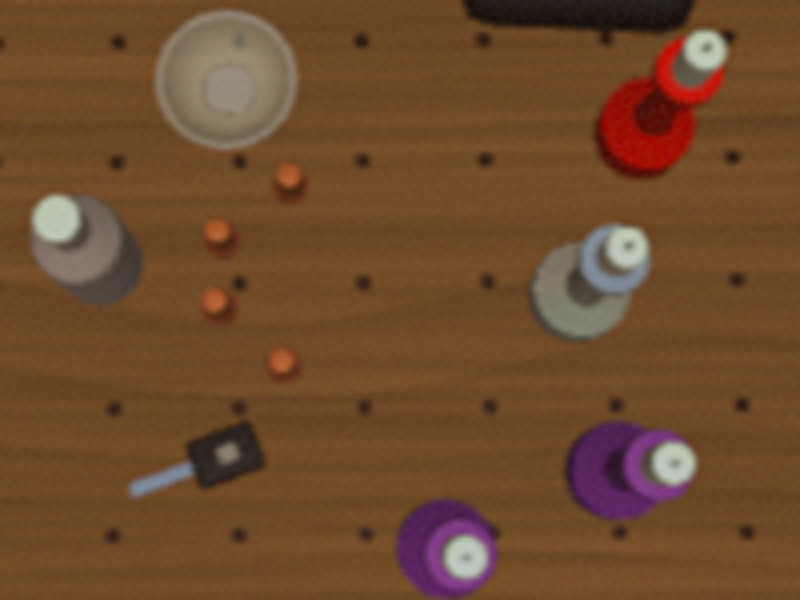

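View pics/c2.png

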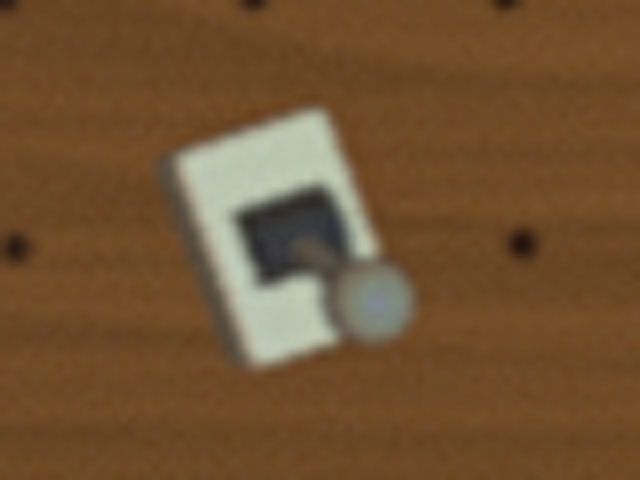

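View pics/c3.png

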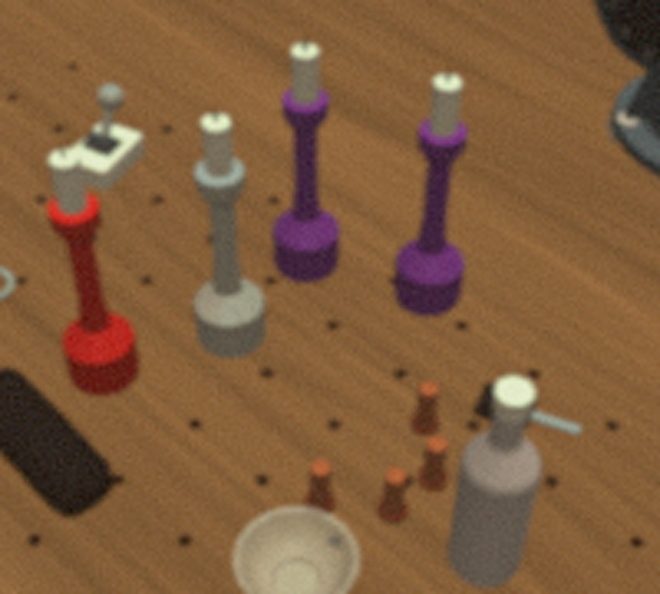

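The crops confirm the grey candlestick: foot at about (380,212) and candle top at (392,201) in the full picture. The toggle ball at (497,247) leans toward the robot, so it must flip away from it. Now I measure.

```bash
cat > h.py <<'E'
import numpy as np, cv2
from station import manip
def ray(n,u,v,z,T=None):
    p=manip.camera_params(n)
    T=p["T"] if T is None else T
    d=T[:3,:3]@np.array([(u-p["cx"])/p["fx"],(v-p["cy"])/p["fy"],1.])
    o=T[:3,3]; return o+d*(z-o[2])/d[2]
def proj(n,P):
    p=manip.camera_params(n);c=np.linalg.inv(p["T"])@np.append(P,1)
    return np.array([p["fx"]*c[0]/c[2]+p["cx"],p["fy"]*c[1]/c[2]+p["cy"]])
def c1(u,v): return (u+.5)/4+235-.5,(v+.5)/4+140-.5
def c2(u,v): return (u+.5)/8+450-.5,(v+.5)/8+210-.5
def c3(u,v): return (u+.5)/3.3+230-.5,(v+.5)/3.3+90-.5
E
python3 - <<'E'
from h import *
np.set_printoptions(precision=4,suppress=True)
D=[ray("top",*c1(*p),.045)[:2] for p in[(290,176),(219,231),(216,299),(284,362)]]
print("dowels top",D)
Ds=[ray("scene",*c3(*p),.045)[:2] for p in[(320,467),(396,477),(437,445),(429,390)]]
print("dowels scene",Ds)
for D in (D,Ds):
    D=np.array(D)
    model=np.array([(-12,58),(31,22),(31,-22),(-12,-58)])/1e3
    for order in (model,model*[1,-1]):
        A,B=order-order.mean(0),D-D.mean(0)
        U,S,V=np.linalg.svd(A.T@B);R=(V.T@np.diag([1,np.sign(np.linalg.det(V.T@U.T))])@U.T)
        t=D.mean(0)-R@order.mean(0);e=(order@R.T+t-D)*1e3
        print("bay",t,"yaw",np.arctan2(R[1,0],R[0,0]),"err",np.abs(e).max())
print("foot top",ray("top",*c1(581,290),.04),"candle",ray("top",*c1(629,246),.225))
print("foot scene",ray("scene",*c3(230,302),.04),"candle",ray("scene",*c3(216,121),.225))
print("ball",ray("top",*c2(375,300),.066),ray("scene",*c3(110,97),.066))
print("base corners",[ray("top",*c2(*p),.025)[:2] for p in[(175,152),(325,108),(250,368)]])
for n,p in dict(red=(646,127),pur1=(617,470),pur2=(447,548)).items(): print(n,ray("top",*c1(*p),.04)[:2])
print("key",ray("top",*c1(262,450),.013)[:2], ray("top",*c1(130,490),.005)[:2],"key corners",ray("top",*c1(255,425),.013)[:2],"can base",ray("top",*c1(108,270),.0)[:2],"bowl",ray("top",*c1(227,80),.035)[:2])
E
```

```text
dowels top [array([0.6219, 0.0453]), array([0.5874, 0.0896]), array([0.5449, 0.0913]), array([0.5056, 0.0493])]
dowels scene [array([0.6234, 0.048 ]), array([0.59  , 0.0941]), array([0.5458, 0.0955]), array([0.5088, 0.0545])]
bay [0.5652 0.0783] yaw -1.598818775229569 err 43.42145871956726
bay [0.5646 0.0594] yaw 1.5318678704241293 err 1.0765548550795145
bay [0.5675 0.0825] yaw -1.6273898322924107 err 43.78650726453468
bay [0.5665 0.0636] yaw 1.519638581376975 err 0.7824967299732144
foot top [ 0.5496 -0.135   0.04  ] candle [ 0.5505 -0.1367  0.225 ]
foot scene [ 0.5508 -0.1325  0.04  ] candle [ 0.5503 -0.1343  0.225 ]
ball [ 0.4606 -0.4078  0.066 ] [ 0.4602 -0.405   0.066 ]
base corners [array([ 0.5086, -0.3641]), array([ 0.5221, -0.4115]), array([ 0.4415, -0.3836])]
red [ 0.6525 -0.1784]
pur1 [ 0.4386 -0.1542]
pur2 [ 0.392  -0.0496]
key [0.4528 0.0643] [0.4284 0.1481] key corners [0.4685 0.0687] can base [0.5693 0.1644] bowl [0.686  0.0855]
```

```bash
python3 - <<'E'
from h import *
from scipy.spatial.transform import Rotation as R
s=manip.sense();M=R.from_quat(s["tool_rot"]).as_matrix();print(M.round(3), np.degrees(np.arctan2(M[1,2],M[0,2])))
E
```

```text
[[-0.     0.937  0.35 ]
 [ 0.002  0.35  -0.937]
 [-1.     0.    -0.002]] -69.49870161856016
```

>>> {"op": "send_rows", "data": {"steps": [[[0,0.034,0.04,0.01,-0.11],[0,0.068,0.08,0.02,-0.22],[0,0.1,0.12,0.02,-0.33],[0,0.135,0.16,0.02,-0.44],[0,0.17,0.2,0.02,-0.55],[0,0.2,0.24,0.02,-0.66],[0,0.235,0.28,0.02,-0.77],[0,0.27,0.325,0.02,-0.88]]]}}

```text
t: 1.15
tcp_pos: [0.4899, -0.2592, 0.2512]
tool_rot: [0.613, 0.353, -0.613, 0.353]
force: [0.8, -0.4, 0.3]
finger_gap: 0.998
```

```bash
python3 - <<'E'
from h import *
for n in("scene","top","wrist"):
    im=manip.snapshot(n)[:,:,::-1]; cv2.imwrite(f"pics/b_{n}.png",im)
    if n=="scene":cv2.imwrite("pics/b_sc.png",cv2.resize(im[0:200,200:440],None,fx=3,fy=3,interpolation=cv2.INTER_CUBIC))
print(manip.sense())
E
```

```text
{'t': 1.3, 'q': array([-6.86296413e-01,  4.08234514e-01,  1.58978421e+00,  1.07703518e-04,
        1.14434259e+00,  1.40118204e+00]), 'qd': array([-6.06381594e-02, -2.78645625e-04, -2.86701534e-05, -2.56456222e-02,
       -5.65352328e-03, -2.38411954e-02]), 'tau': array([ 1.43201463e+00, -3.83074200e+01, -1.72833878e+01,  1.93533814e-01,
        3.23410390e-02,  1.45470710e-01]), 'tcp_pos': array([ 0.48997099, -0.25782633,  0.25103666]), 'tool_rot': array([-0.61109135, -0.35592212,  0.61121657, -0.35538869]), 'force': array([-0.25934796, -0.01377193, -0.00878616]), 'ft_torque': array([ 0.00456874, -0.04036667,  0.0252433 ]), 'finger_gap': 1.0023325239794525}
```

View pics/b_sc.png

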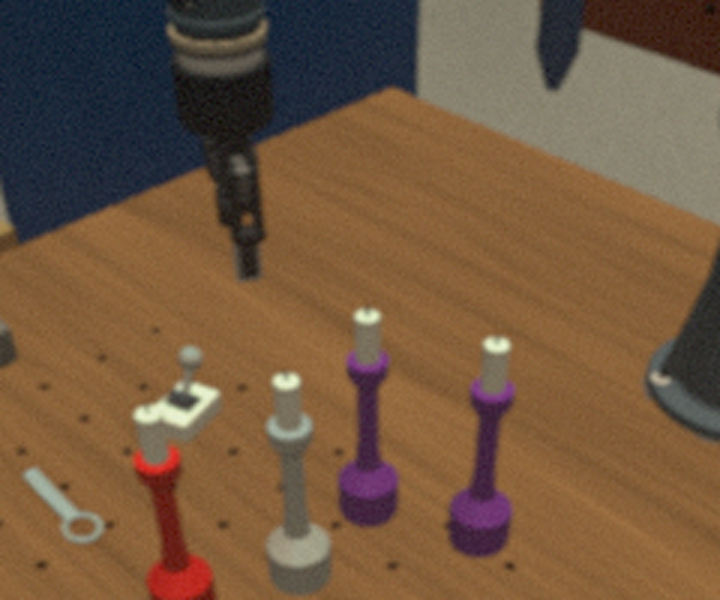

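View pics/b_top.png

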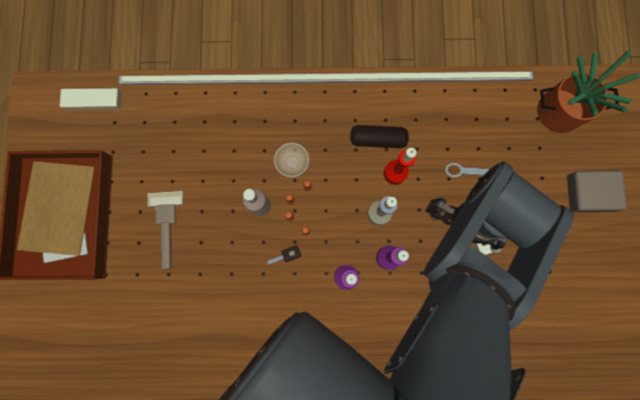

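View pics/b_wrist.png

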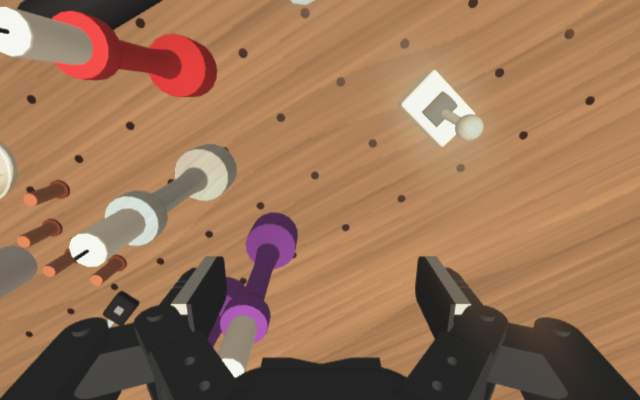

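>>> {"op": "send_rows", "data": {"steps": [[[0,0,0,0,0.18],[0,0,0,0,0.36],[0,0,0,0,0.54],[0,0,0,0,0.72],[0,0,0,0,0.9],[0,0,0,0,1.08],[0,0,0,0,1.26],[0,0,0,0,1.26]]]}}

```text
t: 2.3
tcp_pos: [0.4881, -0.2615, 0.2511]
tool_rot: [0.287, 0.646, -0.287, 0.646]
force: [-0.1, -0.5, -0.7]
finger_gap: 0.999
```

```bash
python3 - <<'E'
from h import *
from scipy.spatial.transform import Rotation as R
s=manip.sense();M=R.from_quat(s["tool_rot"]).as_matrix();print(s["tcp_pos"],M.round(3))
im=manip.snapshot("scene")[:,:,::-1]
cv2.imwrite("pics/d.png",cv2.resize(im[0:120,200:340],None,fx=5,fy=5,interpolation=cv2.INTER_CUBIC))
# map tool-plane points (jaw offset a, height b behind tcp) to crop pixel
for a in(-.09,-.0575,0,.0575,.09):
  for b in(0,.05,.1):
    P=s["tcp_pos"]+M@np.array([-b,0,a]);u=proj("scene",P);print(a,b,((u-[200,0])*5+2).round())
E
```

```text
[ 0.48807681 -0.26148582  0.2511064 ] [[-0.001  0.742  0.67 ]
 [-0.     0.67  -0.742]
 [-1.    -0.    -0.   ]]
-0.09 0 [573. 443.]
-0.09 0.05 [571. 353.]
-0.09 0.1 [569. 255.]
-0.0575 0 [511. 441.]
-0.0575 0.05 [507. 351.]
-0.0575 0.1 [502. 254.]
0 0 [402. 438.]
0 0.05 [393. 348.]
0 0.1 [383. 251.]
0.0575 0 [293. 435.]
0.0575 0.05 [279. 345.]
0.0575 0.1 [265. 248.]
0.09 0 [231. 433.]
0.09 0.05 [216. 343.]
0.09 0.1 [198. 246.]
```

View pics/d.png

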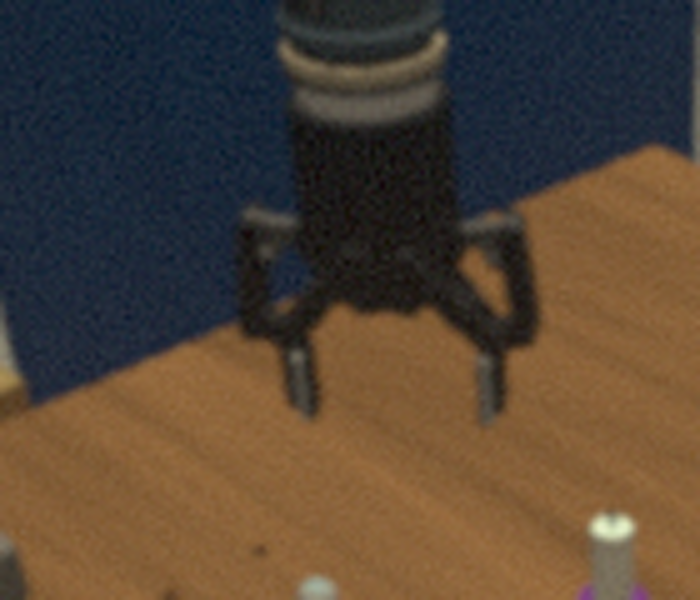

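Tip outer edges sit at ±55 mm and knuckles at ±73 mm, about 50 mm above the TCP. A flat push with the finger's back would therefore let the knuckle touch the stem. I'll push with the front finger's outer corner instead, jaw about 40° off the push line, which clears the stem, the cup and both neighbouring candlesticks.

>>> {"op": "send_rows", "data": {"steps": [[[0,0.003,0.003,0,-0.18],[0,0.006,0.006,0,-0.36],[0,0.01,0.01,0,-0.54],[0,0.014,0.014,0,-0.72],[0,0.018,0.018,0,-0.9],[0,0.022,0.022,0,-1.08],[0,0.027,0.025,0,-1.26],[0,0.027,0.025,0,-1.43]]]}}

```text
t: 3.35
tcp_pos: [0.5159, -0.2357, 0.2512]
tool_rot: [-0.641, -0.298, 0.641, -0.298]
force: [-0.5, -0.1, 0.1]
finger_gap: 1.003
```

>>> {"op": "send_rows", "data": {"steps": [[[0,0,0,-0.03,-0.08],[0,0,0,-0.07,-0.08],[0,0,0,-0.11,-0.08],[0,0,0,-0.15,-0.08],[0,0,0,-0.18,-0.08],[0,0,0,-0.205,-0.08],[0,0,0,-0.205,-0.08]]]}}

```text
t: 4.22
tcp_pos: [0.5145, -0.235, 0.0445]
tool_rot: [-0.651, -0.275, 0.653, -0.273]
force: [-0.6, -0.2, 0.1]
finger_gap: 0.999
```

```bash
cat >> h.py <<'E'
from scipy.spatial.transform import Rotation as R
def look(tag,box=(60,220,200,420),f=3.5,wr=False):
    s=manip.sense();M=R.from_quat(s["tool_rot"]).as_matrix()
    np.set_printoptions(precision=4,suppress=True)
    print("t",s["t"],"tcp",s["tcp_pos"],"zyaw",np.degrees(np.arctan2(M[1,2],M[0,2])).round(1),"F",s["force"])
    im=manip.snapshot("scene")[:,:,::-1]
    cv2.imwrite(f"pics/{tag}_s0.png",im)
    r0,r1,c0,c1=box
    cv2.imwrite(f"pics/{tag}_s.png",cv2.resize(im[r0:r1,c0:c1],None,fx=f,fy=f,interpolation=cv2.INTER_CUBIC))
    im=manip.snapshot("top")[:,:,::-1]; cv2.imwrite(f"pics/{tag}_t0.png",im)
    cv2.imwrite(f"pics/{tag}_t.png",cv2.resize(im[140:300,235:435],None,fx=4,fy=4,interpolation=cv2.INTER_CUBIC)[:600])
    return s,M
E
python3 -c "
from h import *
look('e')"
```

```text
t 4.225 tcp [ 0.5145 -0.235   0.0445] zyaw -134.4 F [-0.581  -0.1723  0.0802]
```

View pics/e_s.png

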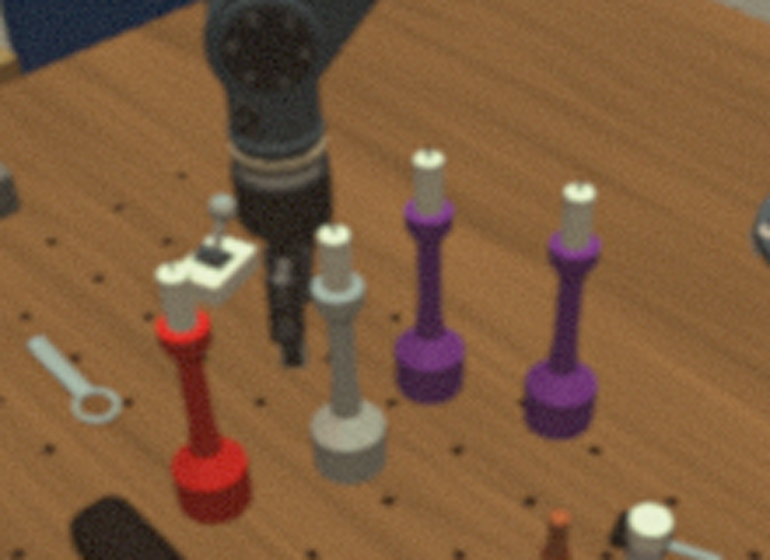

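View pics/e_t.png

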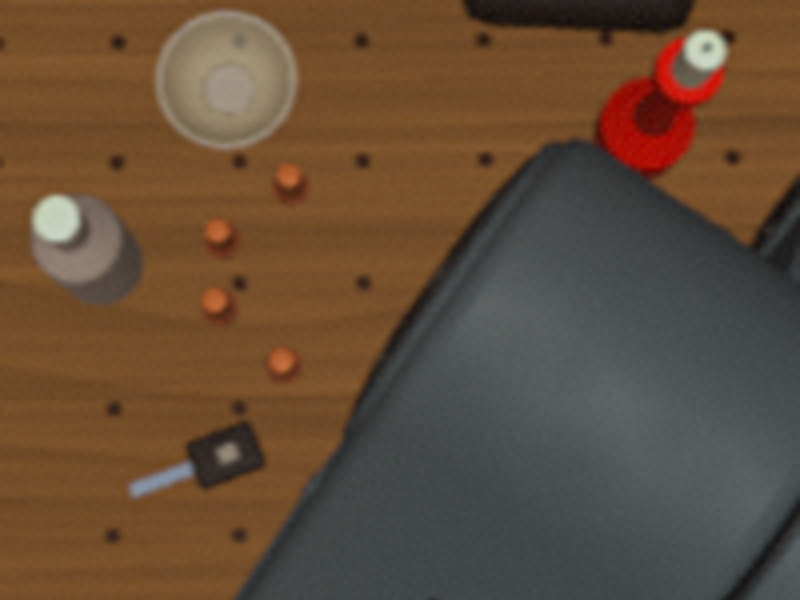

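>>> {"op": "send_rows", "data": {"steps": [[[0,0,0,-0.02,0],[0,0,0,-0.034,0],[0,0.001,0.006,-0.034,0],[0,0.002,0.012,-0.034,0],[0,0.002,0.017,-0.034,0],[0,0.002,0.017,-0.034,0]]]}}

```text
t: 5.08
tcp_pos: [0.518, -0.2178, 0.0128]
tool_rot: [0.651, 0.275, -0.651, 0.275]
force: [-1.0, -0.4, 0.3]
finger_gap: 1.002
```

```bash
python3 - <<'E'
from h import *
look('f',(110,200,250,340),6.5)
s=manip.sense();M=R.from_quat(s["tool_rot"]).as_matrix()
im=manip.snapshot("wrist")[:,:,::-1];cv2.imwrite("pics/f_w.png",im)
E
```

```text
t 5.075 tcp [ 0.518  -0.2178  0.0128] zyaw -134.2 F [-1.0403 -0.4174  0.3478]
```

View pics/f_s.png

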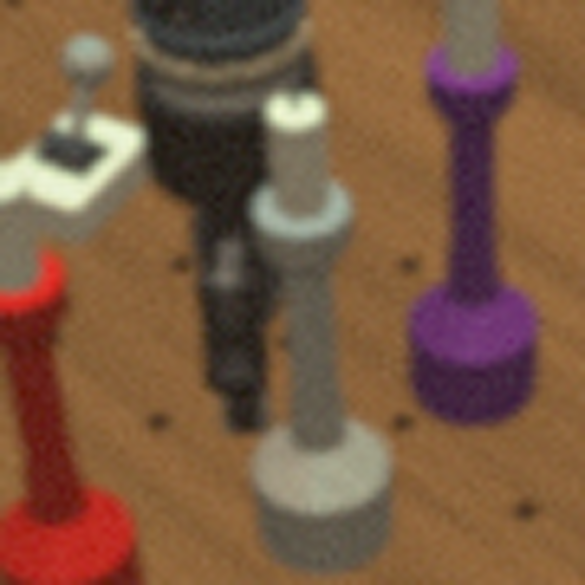

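View pics/f_w.png

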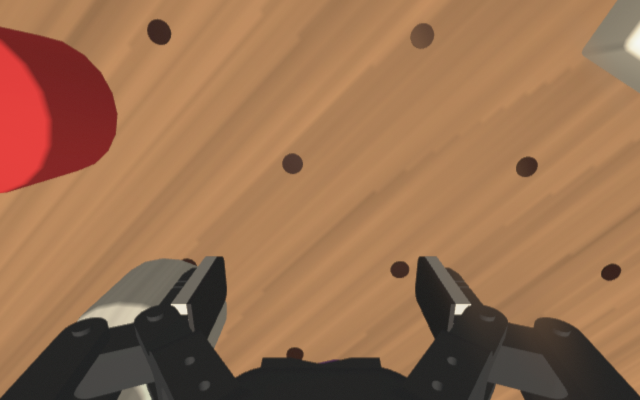

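```bash
cat >> h.py <<'E'
def tip(im,pred):
    """candle top white blob near predicted xy -> xy (scene cam), z=.225"""
    u0=proj("scene",np.array([pred[0],pred[1],.225]))
    m=(im.min(2)>165).astype(np.uint8)
    n,l,st,ce=cv2.connectedComponentsWithStats(m)
    k=[i for i in range(1,n) if 6<=st[i,4]<200]
    i=min(k,key=lambda i:np.hypot(*(ce[i]-u0)))
    return ray("scene",*ce[i],.225)[:2],ce[i],st[i,4]
E
python3 - <<'E'
from h import *
for f in("a_scene","b_scene","e_s0","f_s0"):
    print(f,tip(cv2.imread(f"pics/{f}.png"),(.55,-.134)))
E
```

```text
a_scene (array([ 0.55195703, -0.13282748]), array([295.        , 126.86363636]), np.int32(22))
b_scene (array([ 0.55220417, -0.13254944]), array([295.        , 126.95652174]), np.int32(23))
e_s0 (array([ 0.55173482, -0.13267356]), array([295.11111111, 126.85185185]), np.int32(27))
f_s0 (array([ 0.55211651, -0.13305197]), array([294.88888889, 126.85185185]), np.int32(27))
```

>>> {"op": "send_rows", "data": {"steps": [[[0,0,0.004,0,0],[0,0,0.008,0,0],[0,0.001,0.012,0,0],[0,0.001,0.016,0,0],[0,0.001,0.02,0,0],[0,0.002,0.024,0,0],[0,0.002,0.028,0,0],[0,0.002,0.028,0,0]]]}}

```text
t: 6.22
tcp_pos: [0.5198, -0.1898, 0.0123]
tool_rot: [-0.651, -0.275, 0.651, -0.275]
force: [0.9, -1.6, -0.4]
finger_gap: 1.001
```

```bash
cat > lk.py <<'E'
import sys
from h import *
tag=sys.argv[1]; pred=[float(x) for x in sys.argv[2:4]]
s=manip.sense();M=R.from_quat(s["tool_rot"]).as_matrix()
im=np.ascontiguousarray(manip.snapshot("scene")[:,:,::-1]);cv2.imwrite(f"pics/{tag}_s0.png",im)
p,ce,a=tip(im,pred)
foot=proj("scene",np.array([p[0],p[1],.02])).astype(int)
r0,c0=max(foot[1]-65,0),foot[0]-45
cv2.imwrite(f"pics/{tag}_s.png",cv2.resize(im[r0:r0+90,c0:c0+90],None,fx=5,fy=5,interpolation=cv2.INTER_CUBIC))
c=p-[.0017,.0017]   # tracker -> world foot centre
rel=c-s["tcp_pos"][:2]
j=-M[:2,2]; k=np.array([-j[1],j[0]])
print("t %.2f"%s["t"],"tcp",s["tcp_pos"].round(4),"cand",c.round(4),"area",a,"rel(j,k) mm",(1e3*np.array([rel@j,rel@k])).round(1),"to go mm",(1e3*(np.array([.5655,.0605])-c)).round(1),"F",s["force"].round(1))
rr=(np.array([rel@j,rel@k])*1e3-[56,11]);print("contact-centre dist",np.hypot(*rr).round(1),"theta",np.degrees(np.arctan2(rr[1],rr[0])).round(1),"dir yaw",np.degrees(np.arctan2(*(j*rr[0]+k*rr[1])[::-1])).round(1))
E
python3 lk.py g .553 -.11
```

```text
t 6.22 tcp [ 0.5198 -0.1898  0.0123] cand [ 0.5499 -0.1148] area 29 rel(j,k) mm [74.8 30.7] to go mm [ 15.6 175.3] F [ 0.9 -1.6 -0.4]
contact-centre dist 27.2 theta 46.4 dir yaw 92.2
```

View pics/g_s.png

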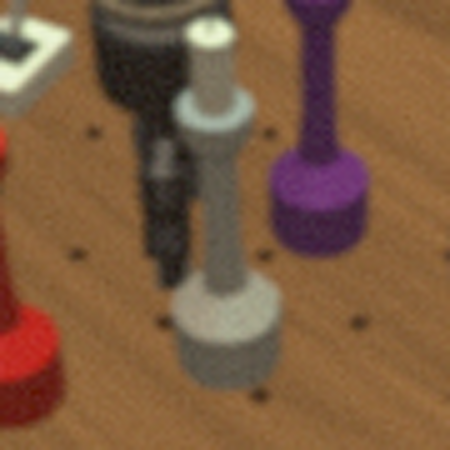

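Candlestick upright, moved 20 mm in +y, drifting slightly to −x (foot centre at about (226,340) in the crop). I'll back off, turn the tool a little and push with a small +x bias.

>>> {"op": "send_rows", "data": {"steps": [[[0,0,-0.01,0,0],[0,0.001,-0.01,0,0.06],[0,0.001,-0.01,0,0.108],[0,0.001,-0.006,0,0.108],[0,0.002,-0.002,0,0.108],[0,0.002,0.002,0,0.108],[0,0.003,0.006,0,0.108],[0,0.003,0.01,0,0.108]]]}}

```text
t: 7.28
tcp_pos: [0.5234, -0.1805, 0.0125]
tool_rot: [0.636, 0.309, -0.636, 0.31]
force: [0.6, -3.0, 0.3]
finger_gap: 1.003
```

```bash
python3 lk.py h .555 -.10
```

```text
t 7.28 tcp [ 0.5234 -0.1805  0.0125] cand [ 0.5505 -0.101 ] area 31 rel(j,k) mm [79.3 27.6] to go mm [ 15.  161.5] F [ 0.6 -3.   0.3]
contact-centre dist 28.6 theta 35.5 dir yaw 87.5
```

View pics/h_s.png

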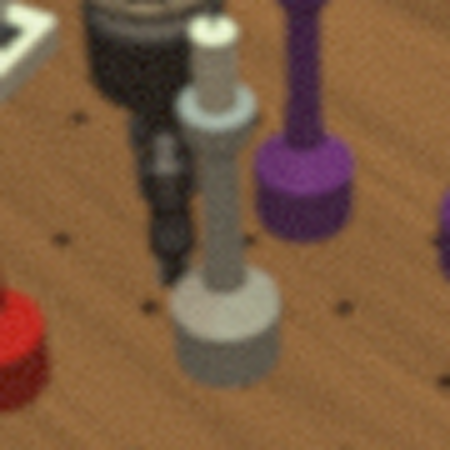

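>>> {"op": "send_rows", "data": {"steps": [[[0,-0.001,-0.005,0,0],[0,-0.004,-0.005,0,0],[0,-0.004,0,0,0],[0,-0.0035,0.005,0,0],[0,-0.003,0.01,0,0],[0,-0.0025,0.015,0,0],[0,-0.002,0.02,0,0],[0,-0.0015,0.025,0,0]]]}}

```text
t: 8.32
tcp_pos: [0.5215, -0.1551, 0.0123]
tool_rot: [0.636, 0.31, -0.636, 0.31]
force: [-0.6, -3.3, -0.7]
finger_gap: 1.0
```

```bash
python3 lk.py i .553 -.075
```

```text
t 8.32 tcp [ 0.5215 -0.1551  0.0123] cand [ 0.5531 -0.0759] area 30 rel(j,k) mm [81.8 23.9] to go mm [ 12.4 136.4] F [-0.6 -3.3 -0.7]
contact-centre dist 28.8 theta 26.6 dir yaw 78.5
```

View pics/i_s.png

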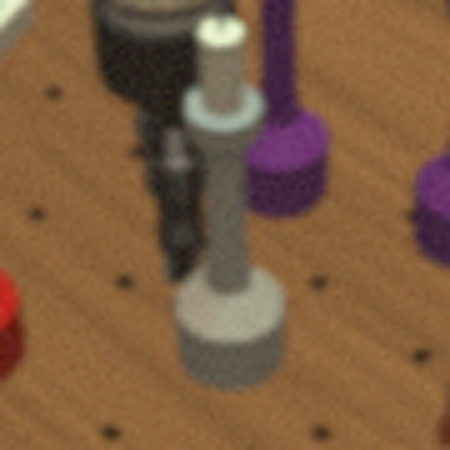

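>>> {"op": "send_rows", "data": {"steps": [[[0,0.001,-0.005,0,0],[0,0.003,-0.005,0,0],[0,0.003,0,0,0],[0,0.0035,0.005,0,0],[0,0.004,0.01,0,0],[0,0.0045,0.015,0,0],[0,0.005,0.02,0,0],[0,0.0055,0.025,0,0]]]}}

```text
t: 9.38
tcp_pos: [0.527, -0.1301, 0.0124]
tool_rot: [0.636, 0.31, -0.636, 0.31]
force: [-0.6, -3.1, -0.0]
finger_gap: 1.004
```

```bash
python3 lk.py k .555 -.05
```

```text
t 9.38 tcp [ 0.527  -0.1301  0.0124] cand [ 0.5536 -0.0516] area 28 rel(j,k) mm [78.2 27.5] to go mm [ 11.9 112.1] F [-0.6 -3.1 -0. ]
contact-centre dist 27.7 theta 36.6 dir yaw 88.5
```

View pics/k_s.png

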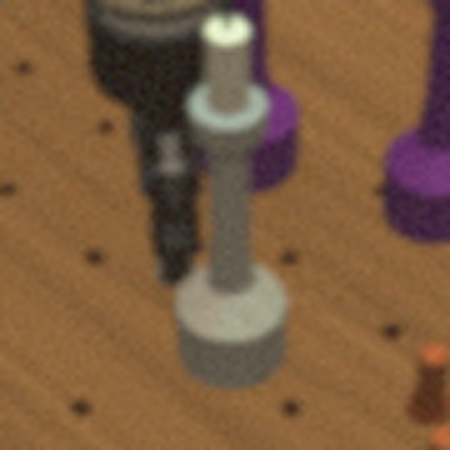

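>>> {"op": "send_rows", "data": {"steps": [[[0,-0.001,-0.005,0,0],[0,-0.0035,-0.005,0,0],[0,-0.0035,0,0,0],[0,-0.003,0.006,0,0],[0,-0.0025,0.012,0,0],[0,-0.002,0.018,0,0],[0,-0.0015,0.024,0,0],[0,-0.001,0.03,0,0]]]}}

```text
t: 10.42
tcp_pos: [0.526, -0.0999, 0.0123]
tool_rot: [0.636, 0.31, -0.636, 0.31]
force: [0.4, -2.3, 0.7]
finger_gap: 1.002
```

```bash
python3 lk.py l .556 -.022
```

```text
t 10.43 tcp [ 0.526  -0.0999  0.0123] cand [ 0.5542 -0.0208] area 30 rel(j,k) mm [79.7 26.6] to go mm [11.3 81.3] F [ 0.4 -2.3  0.7]
contact-centre dist 28.4 theta 33.3 dir yaw 85.2
```

View pics/l_s.png

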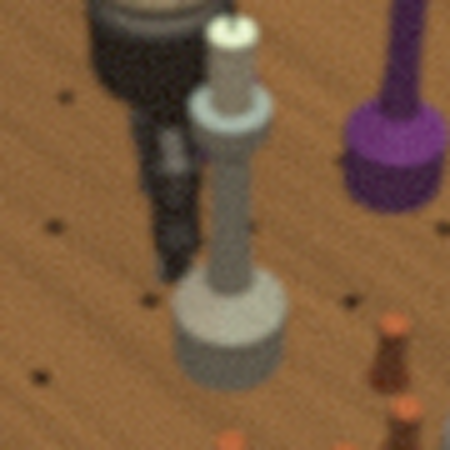

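>>> {"op": "send_rows", "data": {"steps": [[[0,-0.001,-0.005,0,0],[0,-0.003,-0.005,0,0],[0,-0.003,0,0,0],[0,-0.002,0.006,0,0],[0,-0.0015,0.012,0,0],[0,-0.001,0.018,0,0],[0,0,0.024,0,0],[0,0.001,0.03,0,0]]]}}

```text
t: 11.48
tcp_pos: [0.527, -0.0699, 0.0123]
tool_rot: [0.636, 0.31, -0.636, 0.31]
force: [-0.9, -3.1, 0.3]
finger_gap: 1.0
```

```bash
python3 lk.py m .558 .008
```

```text
t 11.47 tcp [ 0.527  -0.0699  0.0123] cand [0.5574 0.009 ] area 34 rel(j,k) mm [80.9 24.7] to go mm [ 8.1 51.5] F [-0.9 -3.1  0.3]
contact-centre dist 28.4 theta 28.8 dir yaw 80.8
```

View pics/m_s.png

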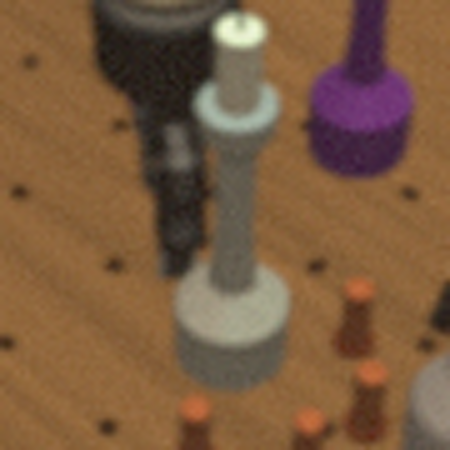

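>>> {"op": "send_rows", "data": {"steps": [[[0,0.001,-0.004,0,0],[0,0.001,0,0,0],[0,0.002,0.005,0,0],[0,0.0025,0.01,0,0],[0,0.003,0.015,0,0],[0,0.004,0.02,0,0],[0,0.0045,0.025,0,0],[0,0.005,0.028,0,0]]]}}

```text
t: 12.52
tcp_pos: [0.5319, -0.042, 0.0123]
tool_rot: [0.636, 0.31, -0.636, 0.31]
force: [0.2, -3.4, -0.2]
finger_gap: 0.997
```

```bash
python3 lk.py n .561 .037
```

```text
t 12.53 tcp [ 0.5319 -0.042   0.0123] cand [0.5579 0.0367] area 36 rel(j,k) mm [78. 28.] to go mm [ 7.6 23.8] F [ 0.2 -3.4 -0.2]
contact-centre dist 27.8 theta 37.7 dir yaw 89.7
```

View pics/n_s.png

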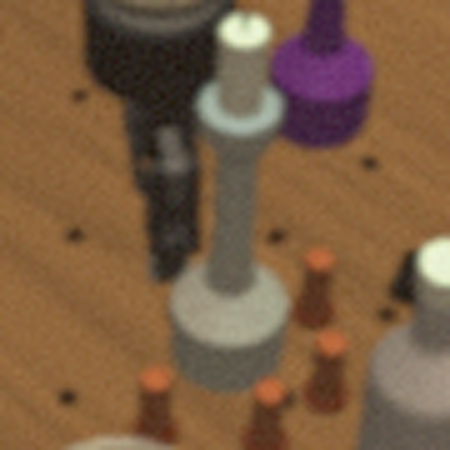

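>>> {"op": "send_rows", "data": {"steps": [[[0,0,-0.014,0,0],[0,-0.01,-0.014,0,-0.1],[0,-0.019,-0.014,0,-0.21],[0,-0.019,-0.006,0,-0.21],[0,-0.019,0.002,0,-0.21],[0,-0.018,0.007,0,-0.21],[0,-0.0165,0.011,0,-0.21],[0,-0.015,0.015,0,-0.21]]]}}

```text
t: 13.58
tcp_pos: [0.5174, -0.0274, 0.0124]
tool_rot: [0.665, 0.241, -0.664, 0.242]
force: [-1.2, -3.3, 0.6]
finger_gap: 0.997
```

```bash
python3 lk.py o .561 .042
```

```text
t 13.57 tcp [ 0.5174 -0.0274  0.0124] cand [0.5602 0.0438] area 36 rel(j,k) mm [78.5 27.1] to go mm [ 5.3 16.7] F [-1.2 -3.3  0.6]
contact-centre dist 27.7 theta 35.6 dir yaw 75.6
```

View pics/o_s.png

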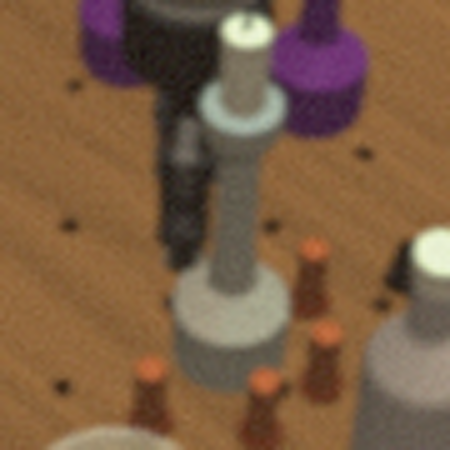

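>>> {"op": "send_rows", "data": {"steps": [[[0,-0.0005,-0.004,0,0],[0,-0.0025,-0.003,0,0],[0,-0.002,0.001,0,0],[0,-0.001,0.004,0,0],[0,0,0.007,0,0],[0,0.001,0.01,0,0],[0,0.002,0.013,0,0],[0,0.0025,0.015,0,0]]]}}

```text
t: 14.62
tcp_pos: [0.5195, -0.0122, 0.0123]
tool_rot: [0.665, 0.241, -0.665, 0.241]
force: [-1.6, -3.2, 0.5]
finger_gap: 1.0
```

```bash
python3 lk.py p .565 .058
```

```text
t 14.62 tcp [ 0.5195 -0.0122  0.0123] cand [0.5649 0.0594] area 39 rel(j,k) mm [80.8 25.7] to go mm [0.6 1.1] F [-1.6 -3.2  0.5]
contact-centre dist 28.8 theta 30.7 dir yaw 70.6
```

View pics/p_s.png

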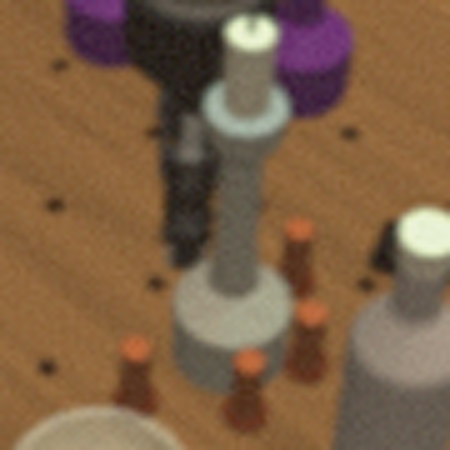

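>>> {"op": "send_rows", "data": {"steps": [[[0,0.0002,0.0008,0,0],[0,0.0004,0.0016,0,0],[0,0.0004,0.0024,0,0],[0,0.0005,0.003,0,0],[0,0.0005,0.003,0,0]]]}}

```text
t: 15.3
tcp_pos: [0.5199, -0.0093, 0.0123]
tool_rot: [-0.665, -0.241, 0.665, -0.241]
force: [-0.7, -3.3, -0.0]
finger_gap: 1.002
```

```bash
python3 lk.py q .565 .058
```

```text
t 15.30 tcp [ 0.5199 -0.0093  0.0123] cand [0.5646 0.0616] area 40 rel(j,k) mm [79.8 25.7] to go mm [ 0.9 -1.1] F [-0.7 -3.3 -0. ]
contact-centre dist 28.0 theta 31.7 dir yaw 71.6
```

>>> {"op": "send_rows", "data": {"steps": [[[0,0,0.0008,0,0],[0,0,0.0016,0,0],[0,0,0.002,0,0],[0,0,0.002,0,0]]]}}

```text
t: 15.85
tcp_pos: [0.5203, -0.0084, 0.0125]
tool_rot: [0.665, 0.241, -0.665, 0.242]
force: [-1.0, -7.2, 0.8]
finger_gap: 0.998
```

```bash
python3 lk.py r .565 .06
```

```text
t 15.85 tcp [ 0.5203 -0.0084  0.0125] cand [0.5653 0.063 ] area 42 rel(j,k) mm [80.3 25.9] to go mm [ 0.2 -2.5] F [-1.  -7.2  0.8]
contact-centre dist 28.5 theta 31.6 dir yaw 71.5
```

View pics/r_s.png

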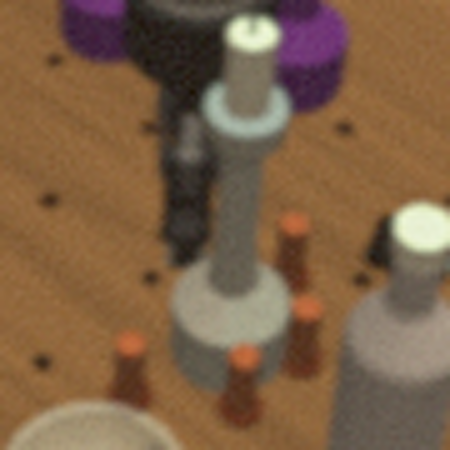

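>>> {"op": "send_rows", "data": {"steps": [[[0,0.0005,0.001,0,0],[0,0.0005,0.0015,0,0],[0,0.0005,0.0015,0,0]]]}}

```text
t: 16.27
tcp_pos: [0.5206, -0.008, 0.0126]
tool_rot: [-0.665, -0.24, 0.665, -0.242]
force: [-3.4, -13.8, 2.7]
finger_gap: 1.002
```

```bash
python3 lk.py s .565 .06
```

```text
t 16.27 tcp [ 0.5206 -0.008   0.0126] cand [0.5653 0.0634] area 44 rel(j,k) mm [80.1 26.2] to go mm [ 0.2 -2.9] F [ -3.4 -13.8   2.7]
contact-centre dist 28.5 theta 32.2 dir yaw 72.1
```

>>> {"op": "send_rows", "data": {"steps": [[[0,0,-0.008,0,0],[0,0,-0.02,0,0],[0,0,-0.035,0,0],[0,0,-0.05,0.005,0],[0,0,-0.05,0.05,0],[0,0,-0.05,0.1,0],[0,0,-0.05,0.16,0],[0,0,-0.05,0.21,0]]]}}

```text
t: 17.32
tcp_pos: [0.5204, -0.0567, 0.2249]
tool_rot: [0.665, 0.241, -0.664, 0.241]
force: [0.8, 0.3, -0.3]
finger_gap: 1.0
```

>>> {"op": "send_rows", "data": {"steps": [[[0,0,0,0.04,0],[0.3,-0.01,-0.03,0.055,-0.08],[0.6,-0.025,-0.08,0.055,-0.16],[1,-0.04,-0.13,0.055,-0.24],[1,-0.055,-0.19,0.05,-0.32],[1,-0.07,-0.245,0.05,-0.42],[1,-0.085,-0.3,0.05,-0.42],[1,-0.1,-0.355,0.03,-0.42]]]}}

```text
t: 18.32
tcp_pos: [0.4198, -0.4141, 0.254]
tool_rot: [0.701, 0.096, -0.7, 0.099]
force: [0.3, -0.3, -0.4]
finger_gap: 0.0
```

```bash
python3 lk.py t .565 .06; python3 - <<'E'
from h import *
s,M=look('u',(60,220,180,400),3.5)
print(M.round(3),s["finger_gap"])
D=cv2.imread("pics/u_t0.png")
cv2.imwrite("pics/u_t.png",cv2.resize(D[140:290,235:435],None,fx=4,fy=4,interpolation=cv2.INTER_CUBIC))
E
```

```text
t 18.32 tcp [ 0.4198 -0.4141  0.254 ] cand [0.5651 0.0613] area 36 rel(j,k) mm [269.2 417.9] to go mm [ 0.4 -0.8] F [ 0.3 -0.3 -0.4]
contact-centre dist 459.4 theta 62.3 dir yaw 78.1
t 18.375 tcp [ 0.4167 -0.4206  0.2503] zyaw -164.4 F [ 0.1903 -4.2652 -0.869 ]
[[-0.002  0.268 -0.963]
 [-0.006 -0.963 -0.268]
 [-1.     0.005  0.003]] -0.0022821676170982088
```

View pics/u_t.png

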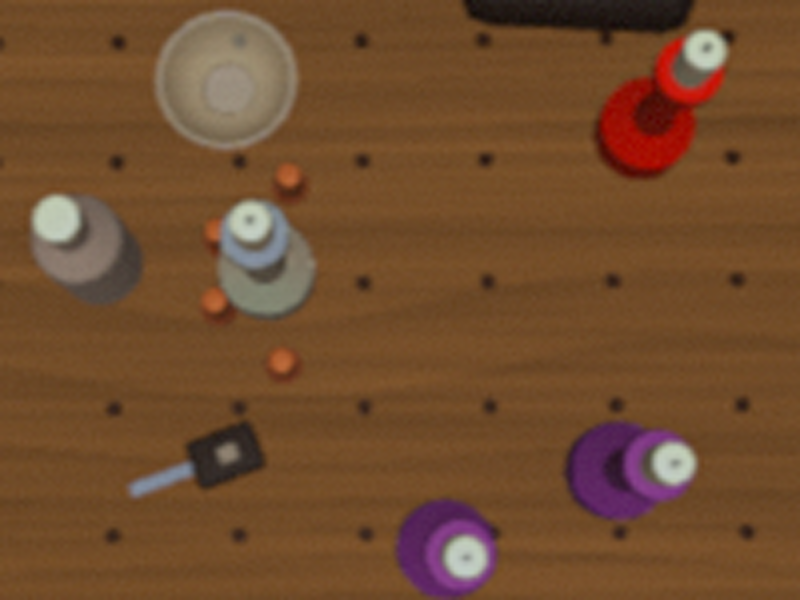

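View pics/u_s.png

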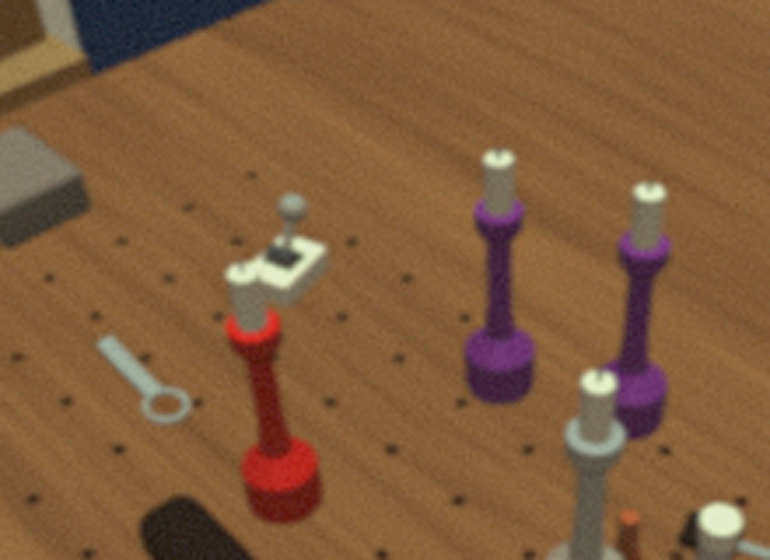

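```bash
python3 - <<'E'
from h import *
# foot silhouette: compare same method before/after: gray/pale mask in top view, min enclosing circle of foot
def foot(f,c,):
    im=cv2.imread(f);x,y=c
    sub=im[y-22:y+22,x-22:x+22].astype(int)
    sub=cv2.resize(sub.astype(np.uint8),None,fx=4,fy=4,interpolation=cv2.INTER_CUBIC).astype(int)
    b,g,r=sub[...,0],sub[...,1],sub[...,2]
    m=((r-b<30)&(r+g+b>150)).astype(np.uint8)
    cs,_=cv2.findContours(m,cv2.RETR_EXTERNAL,cv2.CHAIN_APPROX_NONE)
    k=max(cs,key=cv2.contourArea)[:,0,:].astype(float)
    p=k/4+[x-22,y-22]-.375
    return p
for f,c in(("pics/a_top.png",(382,210)),("pics/u_t0.png",(300,206))):
    p=foot(f,c)
    # lower-left arc only (away from cup): world on z=.04 plane, circle fit r free
    q=np.array([ray("top",u,v,.04)[:2] for u,v in p])
    cen=np.array([.5496,-.135]) if 'a_top' in f else np.array([.565,.06])
    for it in range(3):
        d=q-cen; a=np.degrees(np.arctan2(d[:,1],d[:,0])); r=np.hypot(*d.T)
        # exclude cup side and hidden/bottom shade
        sel=(np.abs(r-.030)<.005)&((a>60)|(a<-150))
        A=np.c_[2*q[sel],np.ones(sel.sum())];s=np.linalg.lstsq(A,(q[sel]**2).sum(1),rcond=None)[0];cen=s[:2]
    print(f,cen.round(4),"r",np.sqrt(s[2]+cen@cen).round(4),sel.sum())
print(ray("top",*c1(267,269),.04)[:2],ray("top",*c1(251,220),.225)[:2])
for f in("s","t","u"):
    print(f,tip(cv2.imread(f"pics/{f}_s0.png"),(.565,.06)))
for f in("r","s","t","u"):
    im=cv2.imread(f"pics/{f}_s0.png"); cv2.imwrite(f"pics/z_{f}.png",cv2.resize(im[165:265,290:390],None,fx=6,fy=6,interpolation=cv2.INTER_CUBIC))
E
```

```text
pics/a_top.png [ 0.5463 -0.1314] r 0.0275 109
pics/u_t0.png [0.5647 0.0583] r 0.0309 120
[0.56404581 0.05991318] [0.56561964 0.06015265]
s (array([0.56695373, 0.06508052]), array([351.27272727, 169.54545455]), np.int32(44))
t (array([0.56676071, 0.06298469]), array([350.61111111, 169.02777778]), np.int32(36))
u (array([0.56676071, 0.06298469]), array([350.61111111, 169.02777778]), np.int32(36))
```

View pics/z_s.png

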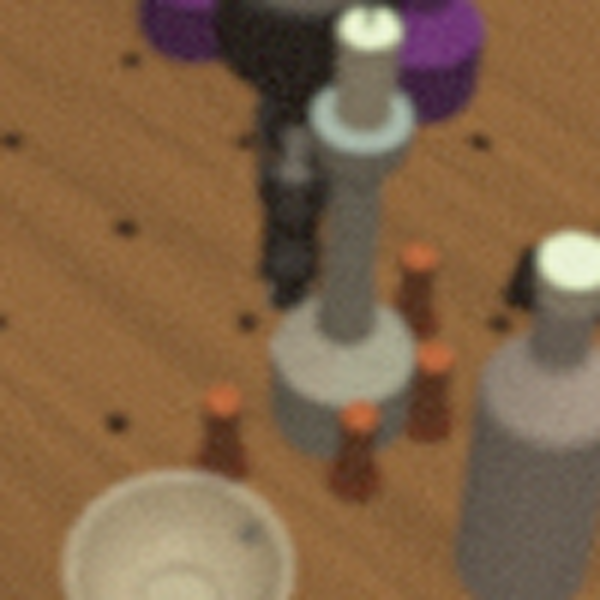

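View pics/z_u.png

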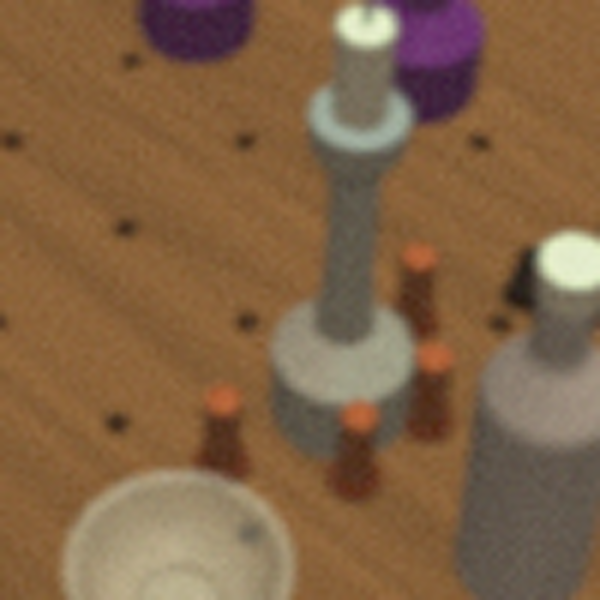

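The foot is in the same place with and without load: top view about (267,269) in the crop, touching both back dowels. Only the candle tip sprang back about 2 mm. Next is the toggle: settle first, then descend behind the ball.

>>> {"op": "send_rows", "data": {"steps": [[[1,0,0,-0.03,0],[1,0,0,-0.07,0],[1,0,0,-0.1,0],[1,0,0,-0.1,0]]]}}

```text
t: 18.98
tcp_pos: [0.4195, -0.4082, 0.1507]
tool_rot: [-0.699, -0.1, 0.701, -0.096]
force: [-0.5, 0.1, 0.9]
finger_gap: 0.004
```

```bash
python3 - <<'E'
from h import *
s,M=look('v',(60,160,170,330),5)
im=manip.snapshot("wrist")[:,:,::-1];cv2.imwrite("pics/v_w.png",im)
p=manip.camera_params("wrist");T=np.eye(4);T[:3,:3]=M;T[:3,3]=s["tcp_pos"];T=T@p["tool_from_camera"]
np.save("Tw.npy",T)
E
```

```text
t 18.975 tcp [ 0.4195 -0.4082  0.1507] zyaw -164.1 F [-0.4903  0.0767  0.8998]
```

View pics/v_s.png

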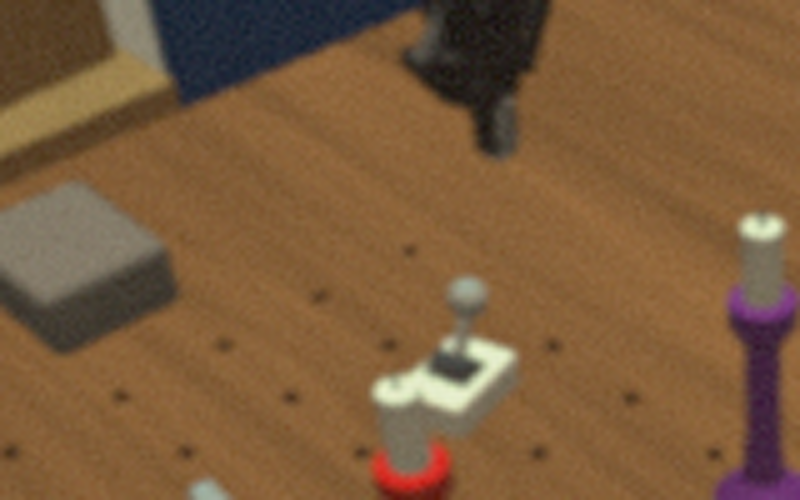

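View pics/v_w.png

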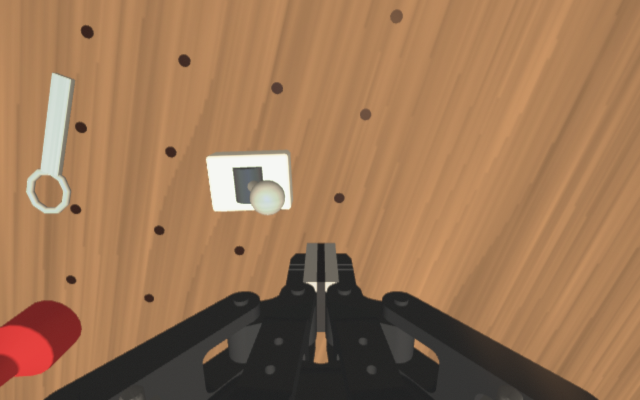

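```bash
python3 - <<'E'
from h import *
T=np.load("Tw.npy")
print("ball",ray("wrist",267,197.5,.066,T))
c=[ray("wrist",u,v,.025,T)[:2] for u,v in((207,156),(290,154),(291.5,209),(213,211))]
print(np.array(c),"centre",np.mean(c,0)); d=c[0]-c[1]; print(np.degrees(np.arctan2(d[1],d[0])),np.hypot(*d), np.hypot(*(c[1]-c[2])))
E
```

```text
ball [ 0.45776852 -0.40184732  0.066     ]
[[ 0.51684713 -0.40900185]
 [ 0.45116361 -0.42947566]
 [ 0.43795663 -0.38304811]
 [ 0.5034067  -0.36247965]] centre [ 0.47734352 -0.39600132]
17.312466412729325 0.06880045120178763 0.0482694763880198
```

>>> {"op": "send_rows", "data": {"steps": [[[1,0.001,-0.0075,-0.05,0.015],[1,0.001,-0.0075,-0.09,0.015],[1,0.001,-0.0075,-0.1,0.015],[1,0.006,-0.006,-0.1,0.015],[1,0.011,-0.0045,-0.1,0.015],[1,0.016,-0.003,-0.1,0.015],[1,0.0205,-0.0015,-0.1,0.015],[1,0.025,0,-0.1,0.015]]]}}

```text
t: 20.12
tcp_pos: [0.4457, -0.4112, 0.053]
tool_rot: [0.7, 0.102, -0.699, 0.103]
force: [-2.6, -0.5, 1.4]
finger_gap: -0.001
```

```bash
python3 - <<'E'
from h import *
s,M=look('w',(60,160,170,330),5)
im=manip.snapshot("wrist")[:,:,::-1];cv2.imwrite("pics/w_w.png",im)
E
```

```text
t 20.125 tcp [ 0.4457 -0.4112  0.053 ] zyaw -163.3 F [-2.578  -0.5243  1.368 ]
```

View pics/w_s.png

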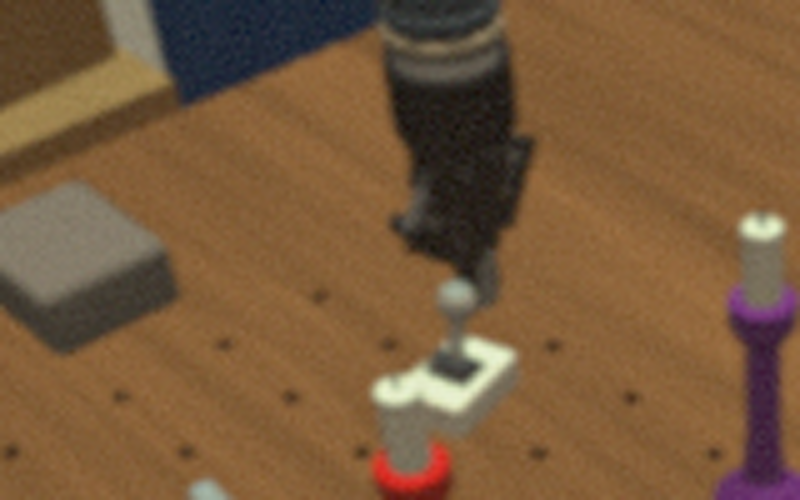

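View pics/w_w.png

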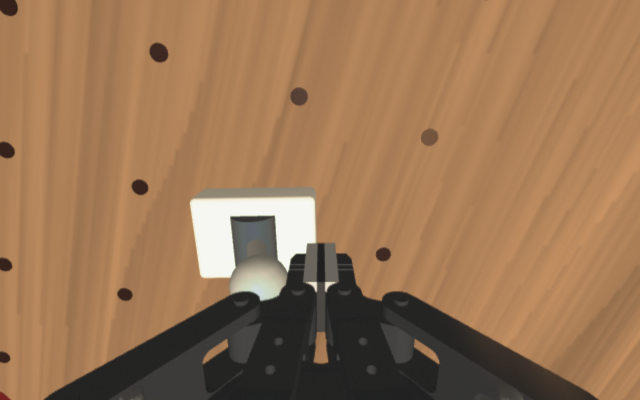

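>>> {"op": "send_rows", "data": {"steps": [[[1,0.005,0.0015,0,0],[1,0.0095,0.003,0,0],[1,0.0145,0.0045,0,0],[1,0.019,0.0055,0,0],[1,0.024,0.007,0,0],[1,0.0275,0.008,0,0],[1,0.03,0.009,0,0],[1,0.03,0.009,0,0]]]}}

```text
t: 21.28
tcp_pos: [0.4757, -0.4018, 0.0522]
tool_rot: [0.7, 0.103, -0.699, 0.103]
force: [-0.0, -0.1, 0.0]
finger_gap: 0.005
```

```bash
python3 - <<'E'
from h import *
s,M=look('x',(60,160,170,330),5)
E
```

```text
t 21.275 tcp [ 0.4757 -0.4018  0.0522] zyaw -163.3 F [-0.0253 -0.1175  0.0468]
```

View pics/x_s.png

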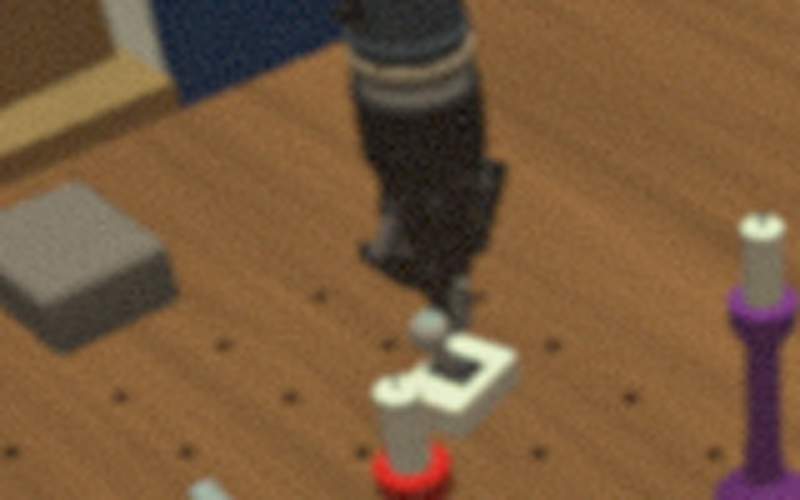

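>>> {"op": "send_rows", "data": {"steps": [[[1,0.0015,0.0005,0,0],[1,0.003,0.001,0,0],[1,0.0045,0.0015,0,0],[1,0.0045,0.0015,0,0]]]}}

```text
t: 21.88
tcp_pos: [0.4799, -0.4003, 0.0522]
tool_rot: [-0.7, -0.103, 0.7, -0.103]
force: [-0.9, -0.1, -1.7]
finger_gap: -0.003
```

```bash
python3 - <<'E'
from h import *
s,M=look('y',(60,160,170,330),5)
E
```

```text
t 21.875 tcp [ 0.4799 -0.4003  0.0522] zyaw -163.3 F [-0.9042 -0.1397 -1.7069]
```

View pics/y_s.png

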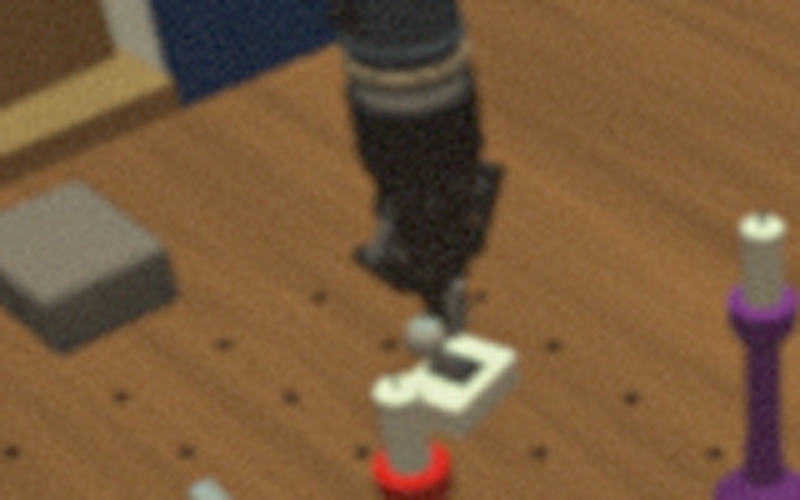

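Still moving, with no stop force yet, so I continue.

>>> {"op": "send_rows", "data": {"steps": [[[1,0.001,0.0003,0,0],[1,0.002,0.0006,0,0],[1,0.003,0.0009,0,0],[1,0.003,0.0009,0,0]]]}}

```text
t: 22.48
tcp_pos: [0.4803, -0.4001, 0.0522]
tool_rot: [-0.698, -0.103, 0.701, -0.103]
force: [-8.3, -3.3, 0.9]
finger_gap: 0.002
```

```bash
python3 - <<'E'
from h import *
print(manip.sense()["force"],manip.sense()["tcp_pos"])
E
```

```text
[-8.3302747  -3.28976782  0.90036443] [ 0.48034379 -0.40011552  0.05223107]
```

The force rose to 9 N with the tool stalled, so the lever is at its stop. I retreat and check.

>>> {"op": "send_rows", "data": {"steps": [[[1,-0.005,-0.0015,0,0],[1,-0.02,-0.006,0,0],[1,-0.05,-0.015,0,0],[1,-0.08,-0.024,0.02,0],[1,-0.08,-0.04,0.07,0],[1,-0.08,-0.06,0.13,0],[1,-0.08,-0.08,0.18,0],[1,-0.08,-0.08,0.18,0]]]}}

```text
t: 23.48
tcp_pos: [0.4042, -0.4839, 0.238]
tool_rot: [0.702, 0.098, -0.698, 0.107]
force: [-0.2, -0.1, 0.3]
finger_gap: 0.001
```

```bash
python3 - <<'E'
from h import *
s,M=look('z1',(60,160,170,330),5)
im=cv2.imread("pics/z1_t0.png")
cv2.imwrite("pics/z1_tc.png",cv2.resize(im[210:270,450:530],None,fx=8,fy=8,interpolation=cv2.INTER_CUBIC))
print(tip(cv2.imread("pics/z1_s0.png"),(.565,.06)))
E
```

```text
t 23.475 tcp [ 0.4042 -0.4839  0.238 ] zyaw -163.4 F [-0.248  -0.1215  0.2739]
(array([0.567 , 0.0628]), array([350.4857, 169.0286]), np.int32(35))
```

View pics/z1_s0.png

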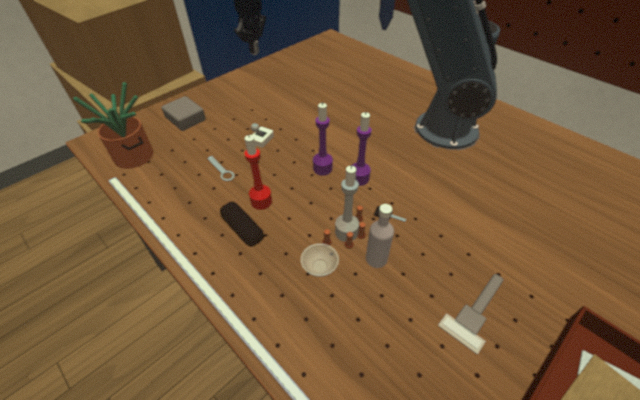

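View pics/z1_t0.png

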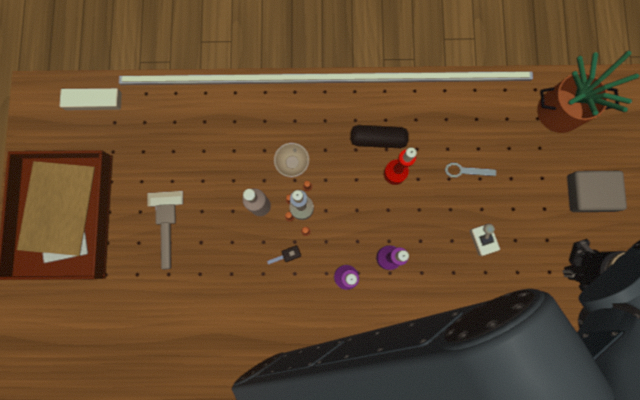

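View pics/z1_tc.png

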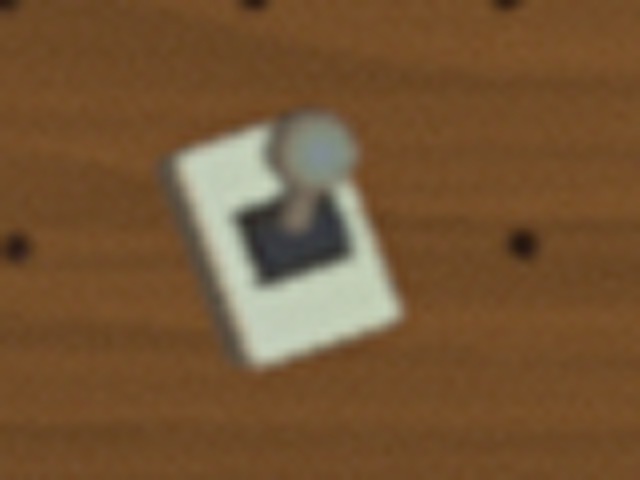

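```bash
python3 - <<'E'
from h import *
g=lambda f:cv2.cvtColor(cv2.imread(f"pics/{f}_s0.png"),cv2.COLOR_BGR2GRAY).astype(np.float32)
# foot region template matched (foot top+side, right of tool)
s=g("s");T=s[214:242,334:362]
for f in("q","r","s","t","z1"):
    r=cv2.matchTemplate(g(f)[206:250,326:370],T,cv2.TM_CCOEFF_NORMED);_,v,_,(x,y)=cv2.minMaxLoc(r)
    px=lambda a,b,c:(a-c)/(2*(a-2*b+c))
    print(f,round(x-8+px(r[y,x-1],r[y,x],r[y,x+1]),2),round(y-8+px(r[y-1,x],r[y,x],r[y+1,x]),2),round(v,3))
print(ray("top",*c2(318,148),.066)-ray("top",*c2(375,300),.066))
b=np.array([.5646,.0594]);print("top-view foot minus bay (mm)",(ray("top",*c1(267,269),.04)[:2]-b)*1e3)
E
```

```text
q -0.09 -0.13 0.993
r -0.04 -0.05 0.994
s 0.0 -0.01 1.0
t -0.13 -0.11 0.969
z1 -0.12 -0.11 0.968
[0.04560073 0.01425913 0.        ]
top-view foot minus bay (mm) [-0.55419205  0.5131821 ]
```

```bash
python3 -c "
from station import manip
print(manip.sign_off(), manip.sense()['t'])"
```

```text
the job is handed in; nothing more can be done
the job is handed in; nothing more can be done
```

I pushed the grey candlestick upright into the bay until it rested on the back dowels, then flipped the toggle to its stop. I handed in at about 23.5 s of the 69 s.

- **Candlestick:** I pushed it low on the foot with an outer fingertip corner, in short strokes with a look after each. At the dowels the push force rose from about 3 N to 14 N. The top view puts the foot within about 1 mm of the bay origin in x and y. After I let go, the foot had moved only about 0.1 px in the picture. The candle top had leaned about 2 mm under the final push and stood straight again afterwards.
- **Toggle:** The tool stalled at the stop with about 9 N. The ball then measured 47.8 mm of travel, against 47.9 mm for a full flip, and stayed there after I backed off.
- **Other objects:** In the final pictures the red and purple candlesticks, key, bowl, bottle, scraper, opener and glasses case look unmoved, and the arm is clear of everything.

**Disagreements:**
- The scene and top cameras disagreed by 2–5 mm in absolute position, so I relied on measured shifts and on contact force.
- I could see no clear change in the LED strip's brightness, so "on" rests on the lever angle alone.

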